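# Move the battery pack from its push-push holder to the charger

## Task

The battery pack is locked down in the storage holder by a push-push catch. Press it in once so that the catch lets it pop up, lift it out, stand it on the raised carrier of the empty charger, and press it down until the charger's catch keeps it locked down. Press gently, only until you feel the end stop (its depth differs from catch to catch), never force it; leave the holder's carrier raised and do not push the tape measure or the round tin about.

Things in the scene. Friction and masses are not known exactly. Their poses are not given: they have to be found in the camera images.
- pack_center (a point): Centre of the battery pack: black upright block with rounded edges, 60 mm along x, 44 mm along y (the width to grip), 52 mm tall, 0.25 kg, flat top; this point is 26 mm below its top. It stands loose on a carrier, its x along the dock's x (half a turn makes no difference). Locked down, its top is about 3 mm above the dock's rim (nothing to grip); popped up, 28 mm.
- holder_mouth (a point): Storage holder, fixed: plain grey block 96 x 80 mm, 76 mm tall, on a dark 124 x 100 mm flange with four bolts, with a rectangular well in its top. This point is the centre of the well's mouth, level with the rim; z up, x the well's long way. The well is 63.5 x 47.5 mm (1.75 mm play each side of the pack), its mouth bevelled by 4 mm.
- charger_mouth (a point): Charger, fixed: the same block, well and carrier, without a flange but with a low console (30 mm deep, 36 mm tall, three small lenses) on its -x side. This point is the centre of the well's mouth, level with the rim; z up, x the well's long way.
- holder_carrier (a joint): Depth (m) of the holder's sprung carrier plate: 0 = raised, its top 24 mm below the rim; about 0.025 = locked down (the start, pack on it). Pressed to its end stop and let go, a locked carrier rises and a raised one locks. The stop is a hidden 8 to 21 mm beyond the lock; the catch changes over only in the last 2 mm before it. Pressed less far, it returns to the state it had.
- charger_carrier (a joint): Depth (m) of the charger's carrier plate: same meaning and catch, its own hidden end stop. It starts raised (0) and empty, and does not sink under the pack's weight. Fingers follow the pack up to 18 mm into the well. Both springs push up with 5.4 N at 0, plus 0.8 N per cm; pressing the pack takes 2 to 8 N on the way, then it is rigid at the stop: 12 to 15 N is enough there, over 28 N damages it.
- pack: The battery pack as a whole, origin at the centre of its underside, axes as above.
- tape_measure: Loose yellow and black pocket tape measure, 68 x 72 x 34 mm, lying on the bench near the bench edge in front of the docks; origin under its centre. A bystander.
- flux_tin: Loose round blue tin, 77 mm wide, 39 mm tall, standing on the bench behind and between the docks; origin under its centre. A bystander.

How it is judged:
By the outcome, as a careful person would: the job done as asked, in the order asked, and still so for the second after the job is handed in, with the robot touching nothing.
It also fails if it takes over 58 s, if anything falls off the work surface, if the arm or the gripper's body presses on something with over 40 N, if the wrist force passes 120 N, or if a joint passes its speed limit or range.

## Robot

A 7-joint arm with a two-finger parallel gripper is mounted at the origin on a cart in front of the work surface, level with it; the furniture and walls round the work are solid. World frame = base frame: x ahead of the robot, y to its left, z up, the work surface at z = 0. Lengths are in m, angles in rad, forces in N, time in s.
With the tool pointing down it reaches from about 0.425 to 0.925 m from the base axis. Payload 6.8 kg.
Tool frame: the origin (TCP) lies midway between the tips of the shut fingers; the grasp point (between the pads) lies r.tcp_to_grasp behind it (r.tcp_to_grasp is the distance from the TCP to the grasp point, in m); x points along the fingers, y is the direction in which the jaws open and shut, and the axes are right-handed (so a half turn about x gives the same grasp; the last joint's range is limited). The gripper opens to 85 mm and grips with 20 to 120 N. Pads are 22 mm wide; open, the fingers measure 114 mm over their backs; the gripper's body (76 mm by 85 mm) begins 54 mm behind the grasp point. The pads swing forward as they close: fully open they stand 13 mm farther back than shut.
Start: joints at [1.152, 0.477, 0.022, 1.555, -0.011, 1.109, -0.083], TCP at [0.206, -0.643, 0.231] pointing down, gripper open.
Joint ranges: [-2.96, 2.96], [-0.34, 2.1], [-1.41, 1.46], [0.24, 2.44], [-1.37, 4.51], [0.17, 1.92], [-2.96, 2.96]. Speed limits (rad/s): [2.39, 2.39, 3.14, 3.14, 3.14, 3.14, 3.14].

## Interface

Orientations are given as a rotation vector (axis times angle).
In Python, from bench import r, grab_frame, search_frame, cut_out, pinpoint gives the robot as it stands. The module is installed in compiled form; this text tells all that it offers.
- The arm moves only by the tool apply_moves, never from a script. Its argument "commands" is a list of rows, each a list of 7 numbers: the finger opening in mm, from 0 to 85.4, then the shift along the tool's x, y, z in mm, then the turn, a rotation vector about the tool's x, y, z in rad. A call has 1 to 20 rows; each row is the pose to reach, as a shift and turn from the pose commanded when the call began, along the tool's axes at that moment; what a row does not reach only later rows make up. A row lasts 1/10 s, in which the tool goes at most 50 mm and 8.59 degrees, less where a joint would pass 70% of its speed; a pose out of reach is approached as far as the arm can. A call with a gripper value outside its range is refused whole. The fingers move at their own pace and stop on an object; "force" is the grip in N (left out, the last holds). Time passes only in rows, so rows that repeat a pose let the fingers close. It gives the time, the measured TCP pose, the force and the opening at its end, in the units of the state.
- r.get_obs(): the state, without advancing time (a new reading comes with each control period).
- grab_frame(name): name is "scene" or "top" or "wrist"; returns a dict with "pixels" (400x640x3 uint8, red, green, blue), "mtx" (3x3 intrinsics, pixels), "position" and "rotation" of the camera in the world; the wrist camera has in their place "T_tool_cam" (4x4, takes a point from camera to tool coordinates, whose origin is the TCP and whose axes are the tool frame's). Camera axes: x right, y down, z forward; pixel columns grow to the right and rows downward; lengths in m; the calibration is good to about 2 mm. A picture is of the moment at which its call begins: read the wrist's pose just before it. There is no depth.
- r.hand_in(): hands the job in, once; it reports no verdict.
Trained networks look in the newest picture that a camera, given by its name, has taken for a name from the list of things; names that differ only in an ending like _2 or _b are one class to them, and where a whole thing is asked for, a point or a joint stands for the part that bears it (a point fixed in the world has none). Each returns a list of dicts, best first, with "confidence" (0 to 1); they miss things now and then, are a little off and sometimes report something else, mostly with a low value. They report only what shows in the picture. A call takes as long as a camera call.
- search_frame(label, camera): "point" ([column, row] as shares, 0 to 1, of the picture: columns of its width, rows of its height, amid what is visible of it).
- cut_out(label, camera): "pixels" (400x640 bool, what is visible of it) and "point" ([column, row] as shares, 0 to 1, of the picture: columns of its width, rows of its height, amid what is visible of it).
- pinpoint(label, camera): "point" ([column, row] as shares, 0 to 1, of the picture: columns of its width, rows of its height: a listed point, or the origin of a listed thing).
The state is a dict: "clock": time; "joints": joint angles; "qvel": joint speeds; "tau": joint torques, N m; "tcp_pos": TCP position; "orientation": TCP orientation; "contact_force": force on the tool from outside, world axes, zero at the start; "moment": the same for the moment, N m; "grip_width": finger opening in m.
Only numpy, scipy, OpenCV 4.12 (cv2) and the standard library are available. Lean on these libraries where they do the work, as an engineer would, in place of code of your own. Each camera call takes 0.05 s, during which the arm holds its last target.

## Working session

There is one attempt and no reset: what is moved stays moved. The work goes in short steps, Python scripts to look and compute and a tool call to move; the robot and the scene stay as the last step left them, time stands still between calls to the robot, and variables do not carry over. Pictures are saved under pics/ and viewed, and the job is handed in when it is done.

Besides the shell and the picture viewer there is one more tool, called as name([rows], argument=value, ...), one row to a line, values as JSON. apply_moves: Moves the arm, as the interface text tells. Its arguments: {"type":"object","properties":{"commands":{"type":"array"},"force":{"type":"number"}},"required":["commands"]}

```bash
mkdir -p pics; cat > h.py <<'E'
import numpy as np, cv2
from scipy.spatial.transform import Rotation as R
from bench import r, grab_frame, search_frame, cut_out, pinpoint
def ray(f,pt,T=None):
    K=np.array(f["mtx"]); uv=np.array([pt[0]*640,pt[1]*400,1.]); d=np.linalg.inv(K)@uv
    if T is None: p=np.array(f["position"]); Rm=np.array(f["rotation"]); Rm=Rm if Rm.shape==(3,3) else R.from_rotvec(Rm).as_matrix()
    else: p=T[:3,3]; Rm=T[:3,:3]
    d=Rm@d; return p,d/np.linalg.norm(d)
def atz(p,d,z): return p+d*(z-p[2])/d[2]
def tri(rs):
    A=np.zeros((3,3));b=np.zeros(3)
    for p,d in rs:
        M=np.eye(3)-np.outer(d,d);A+=M;b+=M@p
    x=np.linalg.solve(A,b); return x,[np.linalg.norm((np.eye(3)-np.outer(d,d))@(x-p)) for p,d in rs]
def toolT(o):
    T=np.eye(4);T[:3,:3]=R.from_rotvec(o["orientation"]).as_matrix();T[:3,3]=o["tcp_pos"];return T
def save(f,n): cv2.imwrite("pics/"+n,cv2.cvtColor(f["pixels"],cv2.COLOR_RGB2BGR))
E
python3 - <<'E'
from h import *
np.set_printoptions(precision=4,suppress=True)
o=r.get_obs(); print(o, r.tcp_to_grasp); print(toolT(o))
F={}
for c in ["scene","top"]:
    F[c]=grab_frame(c); save(F[c],c+"0.png"); print(c,F[c]["position"],F[c]["rotation"],F[c]["mtx"])
    for l in ["pack_center","holder_mouth","charger_mouth","pack","tape_measure","flux_tin"]:
        for q in pinpoint(l,c)[:2]:
            p,d=ray(F[c],q["point"]); z={"pack_center":.053,"holder_mouth":.076,"charger_mouth":.076,"pack":.027}.get(l,0)
            print(c,l,np.round(np.array(q["point"])*[640,400],1),q["confidence"],atz(p,d,z))
E
```

```text
{'clock': 0.0, 'joints': array([ 1.1519,  0.4778,  0.0223,  1.5565, -0.0115,  1.1093, -0.0831]), 'qvel': array([-0.0011,  0.002 , -0.0019, -0.0011,  0.0013,  0.0007, -0.0009]), 'tau': array([  0.    , -59.6448,   1.6075, -28.1197,   0.0123,   0.0091,
        -0.    ]), 'tcp_pos': array([ 0.2063, -0.6421,  0.2303]), 'orientation': array([ 2.0541,  0.3239, -2.0549]), 'contact_force': array([ 0.1604, -0.3084, -0.5203]), 'moment': array([-0.036 ,  0.0033,  0.0237]), 'grip_width': 0.08560903870783153} 0.0187
[[-0.0007  0.3059 -0.9521  0.2063]
 [ 0.0017 -0.9521 -0.3059 -0.6421]
 [-1.     -0.0018  0.0001  0.2303]
 [ 0.      0.      0.      1.    ]]
scene [0.0561 0.5737 0.4553] [-0.8586  2.2352 -1.3725] [[417.0897   0.     325.4337]
 [  0.     417.0897 206.5277]
 [  0.       0.       1.    ]]
scene pack_center [274.3 242.6] 0.65 [0.5627 0.1552 0.053 ]
scene holder_mouth [273.9 230.4] 0.74 [0.5657 0.1517 0.076 ]
scene holder_mouth [275.7 248.9] 0.66 [0.5169 0.1909 0.076 ]
scene charger_mouth [276.8 249.6] 0.66 [0.5139 0.1912 0.076 ]
scene charger_mouth [402.9 182. ] 0.57 [ 0.5119 -0.1908  0.076 ]
scene pack [276.4 251.9] 0.88 [0.5676 0.1476 0.027 ]
scene tape_measure [444.8 255.5] 0.89 [ 0.3442 -0.0909  0.    ]
scene flux_tin [278.6 211. ] 0.69 [ 0.7286 -0.0015  0.    ]
top [ 0.4358 -0.0076  0.9373] [-2.119   2.1532 -0.153 ] [[444.7783   0.     318.8003]
 [  0.     444.7783 199.4762]
 [  0.       0.       1.    ]]
top pack_center [243.7 200.9] 0.95 [0.5729 0.1526 0.053 ]
top holder_mouth [246.8 201.9] 0.87 [0.5671 0.1423 0.076 ]
top charger_mouth [422.9 223.6] 0.65 [ 0.5189 -0.2001  0.076 ]
top pack [248.9 201.9] 0.74 [0.5745 0.1465 0.027 ]
top tape_measure [373.8 314.4] 0.69 [ 0.3414 -0.1074  0.    ]
top flux_tin [326.5 130.5] 0.96 [ 0.7336 -0.0175  0.    ]
```

View pics/top0.png

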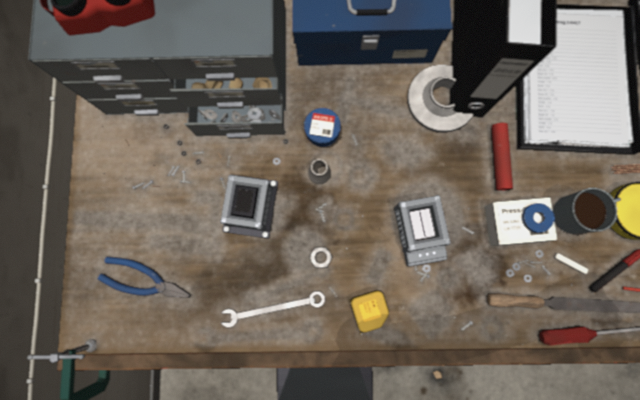

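View pics/scene0.png

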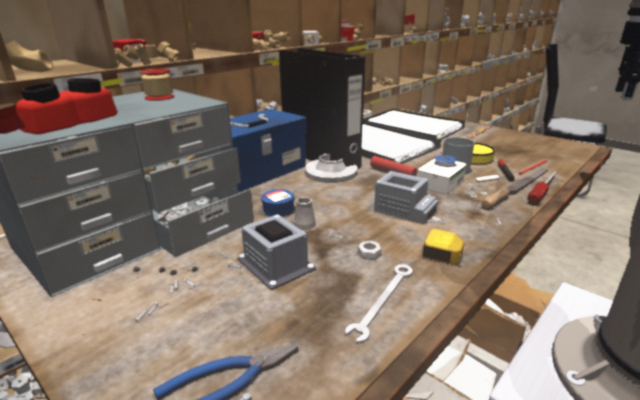

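```bash
cat >> h.py <<'E'
np.set_printoptions(precision=4,suppress=True)
def plan(pos,psi,o=None):
    """tool x down, tool y=-dock y at yaw psi; returns shift mm and turn in tool axes (from measured pose)"""
    o=o or r.get_obs(); T=toolT(o); s,c=np.sin(psi),np.cos(psi)
    X=np.array([0,0,-1.]);Y=np.array([s,-c,0]);Z=np.cross(X,Y)
    Rt=np.column_stack([X,Y,Z]); sh=T[:3,:3].T@(np.array(pos)-T[:3,3])*1000
    return np.round(sh,1),np.round(R.from_matrix(T[:3,:3].T@Rt).as_rotvec(),4)
E
python3 - <<'E'
from h import *
f=grab_frame("wrist"); print(f["T_tool_cam"],f["mtx"])
print(plan([.47,-.195,.27],.12))
for c,cen in (("top",(423,225)),("top",(247,203))):
    f=grab_frame(c); x,y=cen; cv2.imwrite(f"pics/z{x}.png",cv2.resize(cv2.cvtColor(f["pixels"][y-45:y+45,x-50:x+50],cv2.COLOR_RGB2BGR),None,fx=6,fy=6,interpolation=cv2.INTER_CUBIC))
E
```

```text
[[-0.0002 -0.2735  0.9619 -0.1435]
 [ 1.      0.0008  0.0005 -0.0001]
 [-0.0009  0.9619  0.2735 -0.0695]
 [ 0.      0.      0.      1.    ]] [[319.8986   0.     322.3418]
 [  0.     319.8986 203.6006]
 [  0.       0.       1.    ]]
(array([ -38.7, -345.6, -387.8]), array([ 0.1908, -0.    , -0.    ]))
```

apply_moves([
  [85, -40, -330, -435, 0.19, 0, 0],
  [85, -40, -330, -435, 0.19, 0, 0],
  [85, -40, -330, -435, 0.19, 0, 0],
  [85, -40, -330, -435, 0.19, 0, 0],
  [85, -40, -330, -435, 0.19, 0, 0],
  [85, -40, -330, -435, 0.19, 0, 0],
  [85, -40, -330, -435, 0.19, 0, 0],
  [85, -40, -330, -435, 0.19, 0, 0],
  [85, -40, -330, -435, 0.19, 0, 0],
  [85, -40, -330, -435, 0.19, 0, 0],
  [85, -40, -330, -435, 0.19, 0, 0],
  [85, -40, -330, -435, 0.19, 0, 0],
  [85, -40, -330, -435, 0.19, 0, 0],
  [85, -40, -330, -435, 0.19, 0, 0],
  [85, -40, -330, -435, 0.19, 0, 0],
  [85, -40, -330, -435, 0.19, 0, 0],
])

```text
clock: 2.45
tcp_pos: [0.519, -0.1968, 0.2713]
orientation: [2.16, 0.128, -2.161]
contact_force: [-0.0, 0.3, -0.3]
grip_width: 0.0851
```

```bash
cat > look.py <<'E'
from h import *
import sys
n=sys.argv[1]; labs=sys.argv[2:]
o=r.get_obs(); f=grab_frame("wrist"); save(f,n+".png"); T=toolT(o)@np.array(f["T_tool_cam"])
print(o["clock"],o["tcp_pos"],o["orientation"],o["contact_force"],o["grip_width"])
np.savez(n+".npz",T=T,K=f["mtx"],img=f["pixels"])
for l in labs:
    for q in pinpoint(l,"wrist")[:2]:
        p,d=ray(f,q["point"],T); z={"pack_center":.053,"holder_mouth":.076,"charger_mouth":.076,"pack":.027}.get(l,0)
        print(l,np.round(np.array(q["point"])*[640,400],1),q["confidence"],atz(p,d,z))
E
python3 look.py w1 charger_mouth; cp w1.png pics/ 2>/dev/null; ls pics
```

```text
2.45 [ 0.519  -0.1968  0.2713] [ 2.16    0.1276 -2.1606] [-0.0399  0.333  -0.3165] 0.08512254331130245
charger_mouth [327.5 177.2] 0.62 [ 0.5222 -0.202   0.076 ]
scene0.png
top0.png
w1.png
z247.png
z423.png
```

View pics/w1.png

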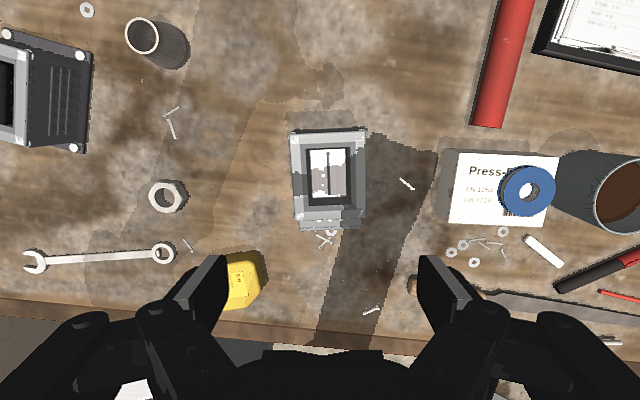

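```bash
cat > rect.py <<'E'
# rectify plane z=.076 into world top-down metric view around centre: 0.5mm... up=+x, left=+y
from h import *
import sys
def rectify(n,cx,cy,z,half=.075,px=4000):
    d=np.load(n+".npz");T=d["T"];K=d["K"];N=int(2*half*px)
    v,u=np.mgrid[0:N,0:N]; X=cx+half-(v+.5)/px; Y=cy+half-(u+.5)/px
    P=np.stack([X,Y,np.full_like(X,z)],-1)-T[:3,3]; C=P@T[:3,:3]; 
    m=C/C[...,2:]@K.T
    return cv2.cvtColor(cv2.remap(d["img"],m[...,0].astype(np.float32),m[...,1].astype(np.float32),cv2.INTER_CUBIC),cv2.COLOR_RGB2BGR)
if __name__=="__main__":
    a=sys.argv; im=rectify(a[1],*map(float,a[2:5])); 
    for k in range(0,im.shape[0],40):
        im[k,:8]=im[:8,k]=(0,0,255)
    c=im.shape[0]//2; cv2.drawMarker(im,(c,c),(0,0,255),0,10); cv2.imwrite("pics/"+a[5],im)
E
python3 rect.py w1 .52 -.20 .076 rc1.png
```

```text
(no output)
```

View pics/rc1.png

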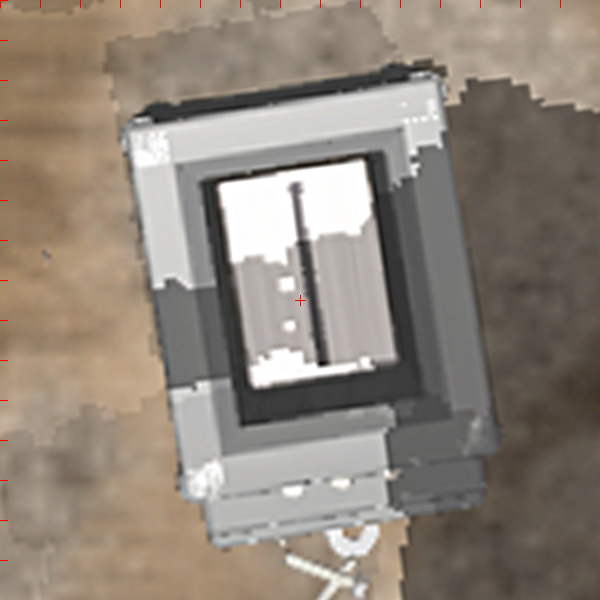

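apply_moves([
  [85, 0, -340, -88, 0, 0, 0],
  [85, 0, -340, -88, 0, 0, 0],
  [85, 0, -340, -88, 0, 0, 0],
  [85, 0, -340, -88, 0, 0, 0],
  [85, 0, -340, -88, 0, 0, 0],
  [85, 0, -340, -88, 0, 0, 0],
  [85, 0, -340, -88, 0, 0, 0],
  [85, 0, -340, -88, 0, 0, 0],
  [85, 0, -340, -88, 0, 0, 0],
  [85, 0, -340, -88, 0, 0, 0],
  [85, 0, -340, -88, 0, 0, 0],
])

```text
clock: 3.65
tcp_pos: [0.5663, 0.1505, 0.2712]
orientation: [2.16, 0.126, -2.16]
contact_force: [0.5, 0.7, 0.1]
grip_width: 0.0848
```

```bash
sed -i 's/save(f,n+/save(f,n+/' look.py; python3 look.py w2 holder_mouth pack_center; python3 rect.py w2 .566 .15 .076 rc2.png
```

```text
3.65 [0.5663 0.1505 0.2712] [ 2.1602  0.1263 -2.1604] [0.5211 0.7241 0.0571] 0.08484717110492022
pack_center [328.3 170.6] 0.82 [0.5729 0.1442 0.053 ]
```

View pics/rc2.png

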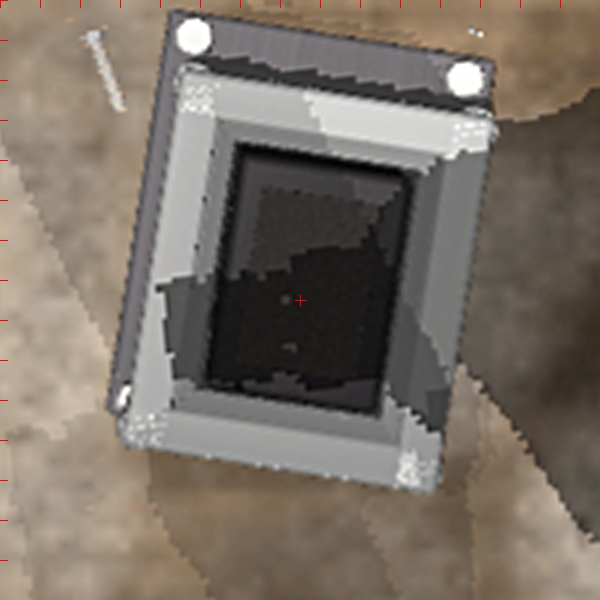

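View pics/w2.png

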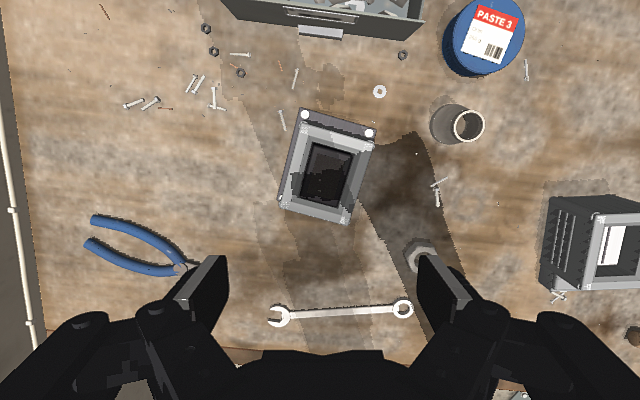

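```bash
python3 -c "
from h import *
print(plan([.5707,.1476,.095],-.164))"
```

```text
(array([176.4,   4.1,  -4. ]), array([ 0.2826, -0.0002, -0.0003]))
```

apply_moves([
  [0, 50, 4, -4, 0.14, 0, 0],
  [0, 100, 4, -4, 0.28, 0, 0],
  [0, 140, 4, -4, 0.28, 0, 0],
  [0, 176, 4, -4, 0.282, 0, 0],
  [0, 176, 4, -4, 0.282, 0, 0],
  [0, 176, 4, -4, 0.282, 0, 0],
  [0, 176, 4, -4, 0.282, 0, 0],
  [0, 176, 4, -4, 0.282, 0, 0],
  [0, 176, 4, -4, 0.282, 0, 0],
  [0, 176, 4, -4, 0.282, 0, 0],
], force=30)

```text
clock: 4.8
tcp_pos: [0.5711, 0.1493, 0.0963]
orientation: [-2.139, 0.172, 2.135]
contact_force: [-0.0, -0.1, 0.2]
grip_width: -0.0002
```

```bash
python3 look.py w3 ; python3 rect.py w3 .571 .148 .079 rc3.png
```

```text
4.8 [0.5711 0.1493 0.0963] [-2.1388  0.1722  2.1354] [-0.0273 -0.0925  0.2482] -0.0002270232880376161
```

View pics/w3.png

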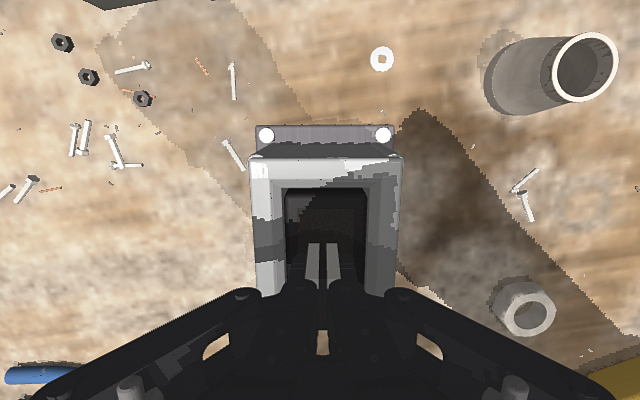

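apply_moves([
  [0, 8, 0, 0, 0, 0, 0],
  [0, 14, 0, 0, 0, 0, 0],
  [0, 16, 0, 0, 0, 0, 0],
  [0, 18, 0, 0, 0, 0, 0],
  [0, 20, 0, 0, 0, 0, 0],
  [0, 20, 0, 0, 0, 0, 0],
])

```text
clock: 5.45
tcp_pos: [0.5701, 0.1491, 0.0751]
orientation: [-2.137, 0.173, 2.139]
contact_force: [-1.7, -0.6, 3.9]
grip_width: -0.0001
```

apply_moves([
  [0, 1.5, 0, 0, 0, 0, 0],
  [0, 3, 0, 0, 0, 0, 0],
  [0, 3, 0, 0, 0, 0, 0],
])

```text
clock: 5.75
tcp_pos: [0.5701, 0.1491, 0.0722]
orientation: [-2.137, 0.173, 2.138]
contact_force: [-2.7, -0.0, 5.1]
grip_width: 0.0001
```

apply_moves([
  [0, 1, 0, 0, 0, 0, 0],
  [0, 1, 0, 0, 0, 0, 0],
])

```text
clock: 5.95
tcp_pos: [0.5702, 0.1491, 0.0713]
orientation: [-2.137, 0.173, 2.138]
contact_force: [-2.3, -1.7, 4.0]
grip_width: 0.0003
```

apply_moves([
  [0, 1, 0, 0, 0, 0, 0],
  [0, 1, 0, 0, 0, 0, 0],
])

```text
clock: 6.15
tcp_pos: [0.5702, 0.1491, 0.0703]
orientation: [-2.137, 0.173, 2.138]
contact_force: [-3.3, -1.1, 4.3]
grip_width: 0.0001
```

apply_moves([
  [0, 1, 0, 0, 0, 0, 0],
  [0, 1, 0, 0, 0, 0, 0],
])

```text
clock: 6.35
tcp_pos: [0.5702, 0.1491, 0.0692]
orientation: [-2.137, 0.173, 2.138]
contact_force: [-2.7, -1.3, 5.5]
grip_width: 0.0002
```

apply_moves([
  [0, 1, 0, 0, 0, 0, 0],
  [0, 1, 0, 0, 0, 0, 0],
])

```text
clock: 6.55
tcp_pos: [0.5702, 0.1491, 0.0682]
orientation: [-2.137, 0.173, 2.138]
contact_force: [-3.8, -1.2, 4.5]
grip_width: 0.0001
```

apply_moves([
  [0, 1, 0, 0, 0, 0, 0],
  [0, 1, 0, 0, 0, 0, 0],
])

```text
clock: 6.75
tcp_pos: [0.5702, 0.1491, 0.0673]
orientation: [-2.137, 0.173, 2.138]
contact_force: [-4.5, -0.2, 5.8]
grip_width: -0.0001
```

apply_moves([
  [0, 1, 0, 0, 0, 0, 0],
  [0, 1, 0, 0, 0, 0, 0],
])

```text
clock: 6.95
tcp_pos: [0.5702, 0.1491, 0.0663]
orientation: [-2.137, 0.173, 2.138]
contact_force: [-4.6, 0.2, 4.5]
grip_width: 0.0002
```

apply_moves([
  [0, 1, 0, 0, 0, 0, 0],
  [0, 1, 0, 0, 0, 0, 0],
])

```text
clock: 7.15
tcp_pos: [0.5703, 0.1491, 0.0653]
orientation: [-2.137, 0.173, 2.138]
contact_force: [-3.9, -0.1, 5.5]
grip_width: -0.0004
```

apply_moves([
  [0, 1, 0, 0, 0, 0, 0],
  [0, 1, 0, 0, 0, 0, 0],
])

```text
clock: 7.35
tcp_pos: [0.5702, 0.1491, 0.0643]
orientation: [-2.137, 0.173, 2.138]
contact_force: [-3.6, -0.2, 5.6]
grip_width: 0.0002
```

apply_moves([
  [0, 1, 0, 0, 0, 0, 0],
  [0, 1, 0, 0, 0, 0, 0],
])

```text
clock: 7.55
tcp_pos: [0.5702, 0.1492, 0.0635]
orientation: [-2.137, 0.173, 2.138]
contact_force: [-5.1, -1.2, 8.1]
grip_width: 0.0001
```

apply_moves([
  [0, 1, 0, 0, 0, 0, 0],
  [0, 1, 0, 0, 0, 0, 0],
])

```text
clock: 7.75
tcp_pos: [0.5701, 0.1493, 0.063]
orientation: [-2.137, 0.173, 2.138]
contact_force: [-7.0, -2.0, 14.5]
grip_width: -0.0003
```

apply_moves([
  [0, 1, 0, 0, 0, 0, 0],
  [0, 1, 0, 0, 0, 0, 0],
])

```text
clock: 7.95
tcp_pos: [0.57, 0.1493, 0.0625]
orientation: [-2.137, 0.173, 2.138]
contact_force: [-9.2, -1.2, 18.1]
grip_width: -0.0003
```

apply_moves([
  [0, -4, 0, 0, 0, 0, 0],
  [0, -12, 0, 0, 0, 0, 0],
  [0, -20, 0, 0, 0, 0, 0],
  [0, -28, 0, 0, 0, 0, 0],
  [0, -36, 0, 0, 0, 0, 0],
  [0, -44, 0, 0, 0, 0, 0],
  [0, -60, 0, 0, 0, 0, 0],
  [85, -85, 0, 0, 0, 0, 0],
  [85, -110, 0, 0, 0, 0, 0],
  [85, -140, 0, 0, 0, 0, 0],
  [85, -140, 0, 0, 0, 0, 0],
  [85, -140, 0, 0, 0, 0, 0],
])

```text
clock: 9.15
tcp_pos: [0.5709, 0.1493, 0.2022]
orientation: [-2.139, 0.172, 2.135]
contact_force: [-0.1, -0.2, -1.0]
grip_width: 0.0722
```

```bash
python3 look.py w4 pack_center pack; python3 rect.py w4 .571 .148 .104 rc4.png
```

```text
9.15 [0.5709 0.1493 0.2022] [-2.139   0.1722  2.1352] [-0.1221 -0.1716 -1.0196] 0.07220120754517725
pack_center [324.5 197.5] 0.94 [0.5632 0.1487 0.053 ]
pack [322.7 186.8] 0.9 [0.5679 0.1496 0.027 ]
```

View pics/w4.png

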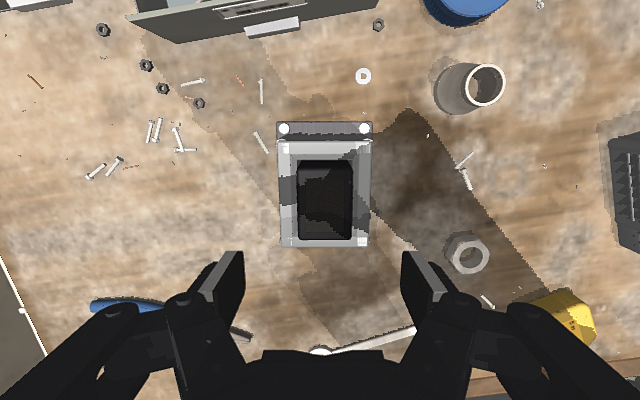

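View pics/rc4.png

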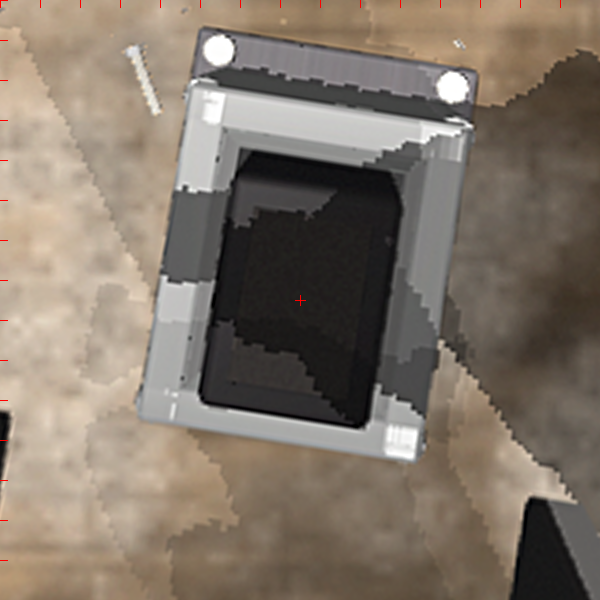

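```bash
python3 -c "
from h import *
print(plan([.5715,.147,.076],-.160))"
```

```text
(array([124.3,   1.4,  -2.1]), array([-0.0013,  0.0017, -0.0009]))
```

apply_moves([
  [85, 45, 1.5, -1.5, 0, 0, 0],
  [85, 90, 1.5, -1.5, 0, 0, 0],
  [85, 110, 1.5, -1.5, 0, 0, 0],
  [85, 118, 1.5, -1.5, 0, 0, 0],
  [85, 124, 1.5, -1.5, 0, 0, 0],
  [85, 124, 1.5, -1.5, 0, 0, 0],
  [85, 124, 1.5, -1.5, 0, 0, 0],
])

```text
clock: 10.0
tcp_pos: [0.5726, 0.1478, 0.0784]
orientation: [-2.139, 0.172, 2.135]
contact_force: [0.4, -0.2, -0.1]
grip_width: 0.0849
```

```bash
python3 look.py w5 pack_center; python3 - <<'E'
from h import *
f=grab_frame("scene"); im=f["pixels"][120:300,190:390]; cv2.imwrite("pics/s5.png",cv2.resize(im[...,::-1],None,fx=3.5,fy=3.3,interpolation=cv2.INTER_CUBIC))
E
```

```text
10.0 [0.5726 0.1478 0.0784] [-2.1389  0.1719  2.1351] [ 0.4087 -0.158  -0.0874] 0.08488425910527951
pack_center [322.6 263.6] 0.65 [0.5581 0.1501 0.053 ]
```

View pics/w5.png

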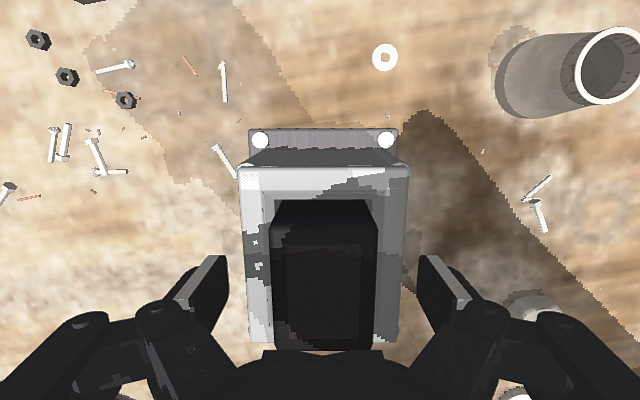

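View pics/s5.png

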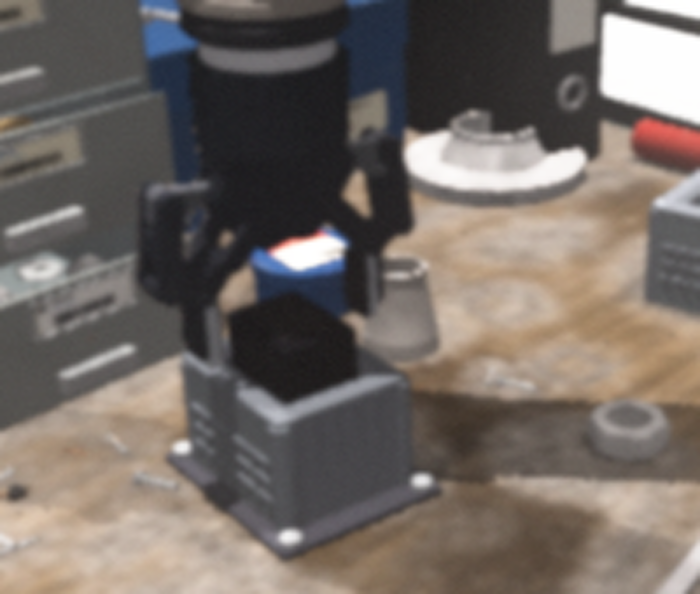

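apply_moves([
  [40, 1, 0, 0, 0, 0, 0],
  [40, 1, 0, 0, 0, 0, 0],
  [40, 1, 0, 0, 0, 0, 0],
  [40, 1, 0, 0, 0, 0, 0],
  [40, 1, 0, 0, 0, 0, 0],
  [40, 1, 0, 0, 0, 0, 0],
  [40, 1, 0, 0, 0, 0, 0],
], force=45)

```text
clock: 10.85
tcp_pos: [0.5719, 0.1475, 0.0764]
orientation: [-2.138, 0.173, 2.137]
contact_force: [-0.4, 0.4, 3.1]
grip_width: 0.0431
```

apply_moves([
  [40, -3, 0, 0, 0, 0, 0],
  [40, -10, 0, 0, 0, 0, 0],
  [40, -25, 0, 0, 0, 0, 0],
  [40, -50, 0, 0, 0, 0, 0],
  [40, -80, 0, 0, 0, 0, 0],
  [40, -110, 0, 0, 0, 0, 0],
  [40, -130, 0, 0, 0, 0, 0],
  [40, -130, 0, 0, 0, 0, 0],
  [40, -130, 0, 0, 0, 0, 0],
])

```text
clock: 11.75
tcp_pos: [0.5716, 0.1473, 0.2065]
orientation: [-2.138, 0.173, 2.137]
contact_force: [-1.0, -0.0, -2.9]
grip_width: 0.0434
```

```bash
python3 look.py w6 pack_center; python3 -c "
from h import *
print(plan([.524,-.203,.206],.155))"
```

```text
11.75 [0.5716 0.1473 0.2065] [-2.1379  0.1728  2.1368] [-0.9836 -0.0468 -2.8597] 0.04335993648715781
pack_center [321.2 263.9] 0.98 [0.494  0.1611 0.053 ]
(array([ -0.6, 353. , -10. ]), array([-0.3162,  0.0023, -0.0009]))
```

View pics/w6.png

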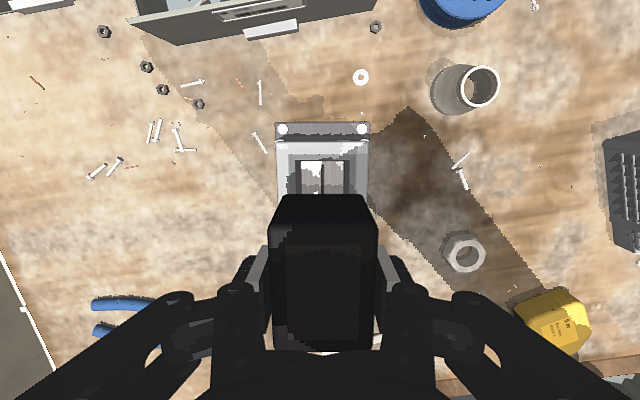

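apply_moves([
  [40, 0, 40, -1, -0.03, 0, 0],
  [40, 0, 85, -2, -0.1, 0, 0],
  [40, 0, 130, -4, -0.2, 0, 0],
  [40, 0, 175, -5, -0.316, 0, 0],
  [40, 0, 220, -6, -0.316, 0, 0],
  [40, 0, 265, -8, -0.316, 0, 0],
  [40, 0, 310, -9, -0.316, 0, 0],
  [40, 0, 340, -10, -0.316, 0, 0],
  [40, 0, 353, -10, -0.316, 0, 0],
  [40, 0, 353, -10, -0.316, 0, 0],
  [40, 0, 353, -10, -0.316, 0, 0],
  [40, 0, 353, -10, -0.316, 0, 0],
  [40, 0, 353, -10, -0.316, 0, 0],
])

```text
clock: 13.15
tcp_pos: [0.5254, -0.2006, 0.2063]
orientation: [2.14, 0.17, -2.139]
contact_force: [0.5, 0.6, -2.1]
grip_width: 0.0431
```

```bash
python3 look.py w7 pack_center charger_mouth; python3 rect.py w7 .523 -.203 .076 rc7.png;  python3 rect.py w7 .523 -.203 .234 rp7.png
```

```text
13.15 [ 0.5254 -0.2006  0.2063] [ 2.1396  0.1698 -2.1394] [ 0.5462  0.6224 -2.1236] 0.043074261604386196
pack_center [321.1 262.3] 0.83 [ 0.4492 -0.2114  0.053 ]
charger_mouth [320.2 196.4] 0.56 [ 0.5234 -0.1989  0.076 ]
```

View pics/rc7.png

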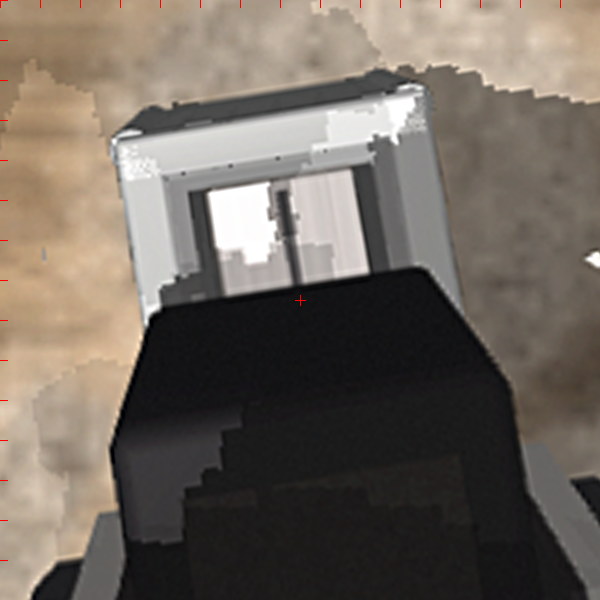

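View pics/rp7.png

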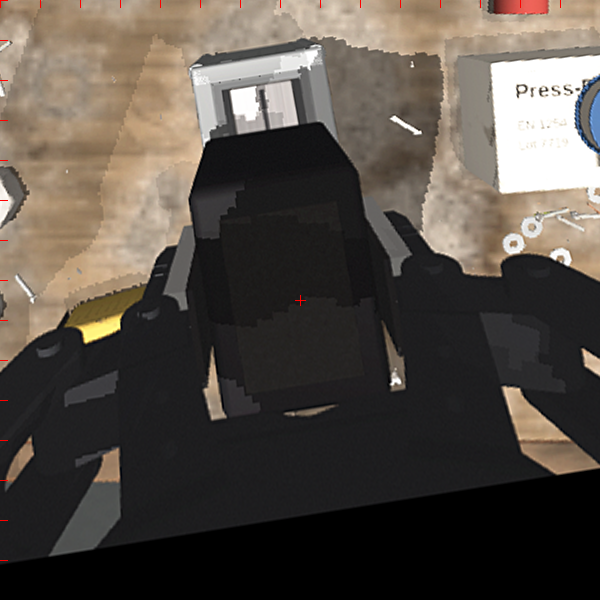

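View pics/w7.png

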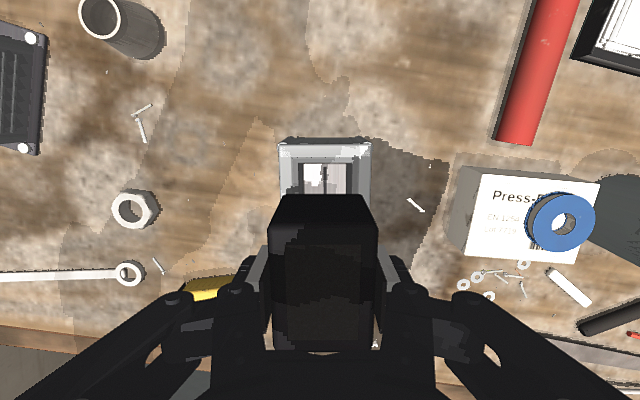

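```bash
python3 - <<'E'
import numpy as np,cv2
ims=[np.load(n+".npz")["img"][128:200,265:385,::-1] for n in("w6","w7")]
im=[cv2.resize(i,None,fx=6,fy=4*1.0,interpolation=cv2.INTER_CUBIC) for i in ims]
for i in im:
    for k in range(0,120,10): cv2.line(i,(k*6,0),(k*6,5 if k%50 else 12),(0,0,255),1)
    for k in range(0,72,10): cv2.line(i,(0,k*4),(8,k*4),(0,0,255),1)
cv2.imwrite("pics/cmp.png",np.vstack(im))
E
python3 -c "
from h import *
print(plan([.524,-.203,.206],.155))"
```

```text
(array([0.4, 1.1, 1.4]), array([ 0.0012, -0.0002,  0.0001]))
```

View pics/cmp.png

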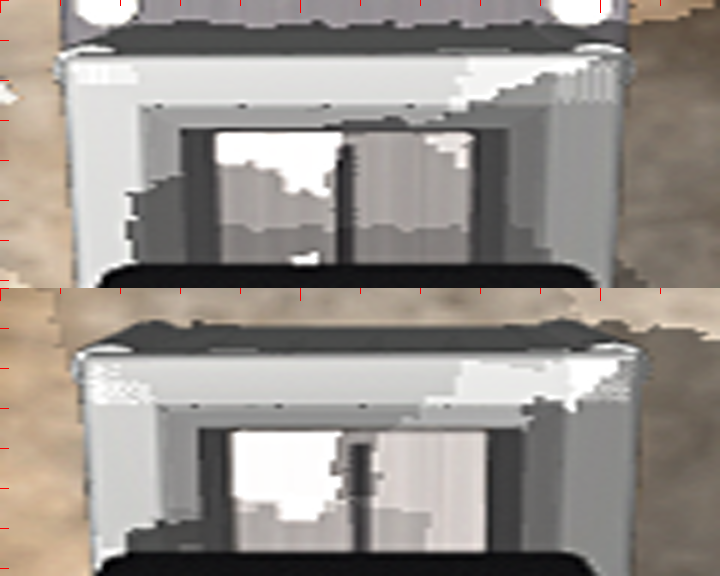

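apply_moves([
  [40, 0, 2.2, 2.4, 0, 0, 0],
  [40, 40, 2.2, 2.4, 0, 0, 0],
  [40, 80, 2.2, 2.4, 0, 0, 0],
  [40, 94, 2.2, 2.4, 0, 0, 0],
  [40, 94, 2.2, 2.4, 0, 0, 0],
  [40, 94, 2.2, 2.4, 0, 0, 0],
  [40, 94, 2.2, 2.4, 0, 0, 0],
])

```text
clock: 14.0
tcp_pos: [0.5245, -0.2056, 0.1143]
orientation: [2.144, 0.164, -2.137]
contact_force: [0.4, -0.4, -1.6]
grip_width: 0.0431
```

```bash
python3 look.py w8; python3 -c "
from h import *
print(plan([.524,-.203,.106],.155))
f=grab_frame('scene'); im=f['pixels'][110:250,340:480]; cv2.imwrite('pics/s8.png',cv2.resize(im[...,::-1],None,fx=4,fy=4,interpolation=cv2.INTER_CUBIC))"
```

```text
14.0 [ 0.5245 -0.2056  0.1143] [ 2.1438  0.1644 -2.1368] [ 0.3923 -0.4036 -1.625 ] 0.04309412685544601
(array([ 8.3, -2.6,  0. ]), array([-0.0003, -0.0031, -0.0016]))
```

View pics/w8.png

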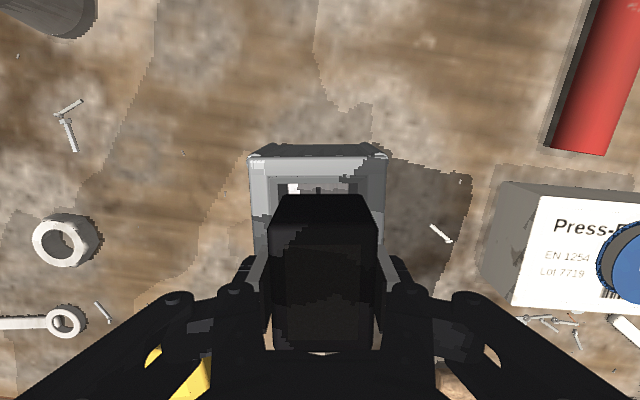

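View pics/s8.png

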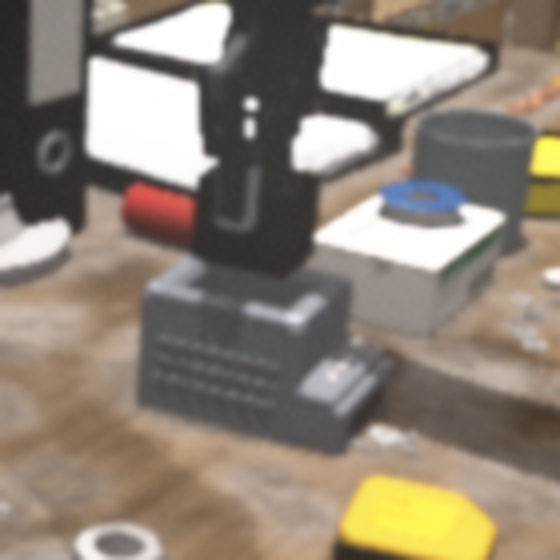

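apply_moves([
  [40, 4, -2.2, 0, 0, 0, 0],
  [40, 4, -2.2, 0, 0, 0, 0],
  [40, 4, -2.2, 0, 0, 0, 0],
  [40, 4, -2.2, 0, 0, 0, 0],
])

```text
clock: 14.5
tcp_pos: [0.5226, -0.2029, 0.1084]
orientation: [2.141, 0.166, -2.141]
contact_force: [-0.3, 0.2, -2.5]
grip_width: 0.0431
```

```bash
python3 look.py w9; python3 - <<'E'
from h import *
print(plan([.524,-.203,.106],.155))
i=np.load("w9.npz")["img"][130:230,240:400,::-1]
i=cv2.resize(i,None,fx=4.5,fy=5,interpolation=cv2.INTER_CUBIC); i=np.clip(i.astype(float)*1.6,0,255).astype(np.uint8)
cv2.imwrite("pics/c9.png",i)
E
```

```text
14.5 [ 0.5226 -0.2029  0.1084] [ 2.1409  0.166  -2.1408] [-0.2708  0.1585 -2.5251] 0.04314809377900608
(array([ 2.4,  0.2, -1.3]), array([-0.0003, -0.0001, -0.0001]))
```

View pics/c9.png

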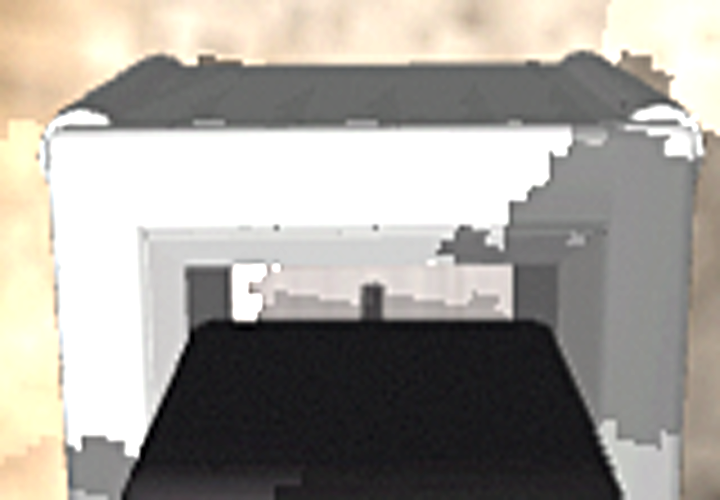

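```bash
python3 - <<'E'
from h import *
d=np.load("w9.npz"); f={"mtx":d["K"]}
ax=np.array([np.cos(.155),np.sin(.155)]); 
for nm,row,z in(("packfarbottom",194.4,.084),("wellneck",183,.072),("mouth",176,.076),("rim",155.6,.076)):
    p=atz(*ray(f,[322/640,row/400],d["T"]),z)[:2]; print(nm,(p-np.array([.5226,-.2029]))@ax*1000, p)
E
```

```text
packfarbottom 26.967304031388817 [ 0.5492 -0.1985]
wellneck 30.674623609361383 [ 0.5529 -0.1979]
mouth 35.52490694674167 [ 0.5577 -0.1972]
rim 46.87219036275916 [ 0.5689 -0.1954]
```

apply_moves([
  [40, 4, 0, -0.7, 0, 0, 0],
  [40, 8, 0, -0.7, 0, 0, 0],
  [40, 12, 0, -0.7, 0, 0, 0],
  [40, 15, 0, -0.7, 0, 0, 0],
  [40, 15, 0, -0.7, 0, 0, 0],
])

```text
clock: 15.05
tcp_pos: [0.5229, -0.2027, 0.0926]
orientation: [2.14, 0.167, -2.142]
contact_force: [-0.9, -0.0, -2.5]
grip_width: 0.0437
```

apply_moves([
  [40, 4, 0, 0, 0, 0, 0],
  [40, 8, 0, 0, 0, 0, 0],
  [40, 11, 0, 0, 0, 0, 0],
  [40, 14, 0, 0, 0, 0, 0],
  [40, 14, 0, 0, 0, 0, 0],
  [40, 14, 0, 0, 0, 0, 0],
])

```text
clock: 15.65
tcp_pos: [0.5233, -0.2028, 0.0793]
orientation: [2.141, 0.166, -2.141]
contact_force: [-0.2, 0.3, -2.1]
grip_width: 0.0431
```

apply_moves([
  [40, 1, 0, 0, 0, 0, 0],
  [40, 1, 0, 0, 0, 0, 0],
])

```text
clock: 15.85
tcp_pos: [0.5233, -0.2028, 0.0783]
orientation: [2.141, 0.166, -2.141]
contact_force: [0.3, -1.2, -2.3]
grip_width: 0.0432
```

apply_moves([
  [40, 1, 0, 0, 0, 0, 0],
  [40, 1, 0, 0, 0, 0, 0],
])

```text
clock: 16.05
tcp_pos: [0.5232, -0.2029, 0.0772]
orientation: [2.141, 0.166, -2.141]
contact_force: [-0.6, -0.5, -2.3]
grip_width: 0.0432
```

apply_moves([
  [40, 1, 0, 0, 0, 0, 0],
  [40, 1, 0, 0, 0, 0, 0],
])

```text
clock: 16.25
tcp_pos: [0.5234, -0.2029, 0.0766]
orientation: [2.141, 0.166, -2.141]
contact_force: [-1.0, -0.0, 2.3]
grip_width: 0.0432
```

apply_moves([
  [40, 0.7, 0, 0, 0, 0, 0],
  [40, 0.7, 0, 0, 0, 0, 0],
])

```text
clock: 16.45
tcp_pos: [0.5234, -0.2029, 0.0759]
orientation: [2.141, 0.166, -2.14]
contact_force: [-1.1, 1.0, 3.3]
grip_width: 0.0433
```

apply_moves([
  [70, -0.5, 0, 0, 0, 0, 0],
  [70, -0.5, 0, 0, 0, 0, 0],
  [70, -0.5, 0, 0, 0, 0, 0],
  [75, -5, 0, 0, 0, 0, 0],
  [75, -25, 0, 0, 0, 0, 0],
  [75, -50, 0, 0, 0, 0, 0],
  [75, -80, 0, 0, 0, 0, 0],
  [0, -100, 0, 0, 0, 0, 0],
  [0, -100, 0, 0, 0, 0, 0],
  [0, -100, 0, 0, 0, 0, 0],
  [0, -100, 0, 0, 0, 0, 0],
  [0, -100, 0, 0, 0, 0, 0],
  [0, -100, 0, 0, 0, 0, 0],
], force=30)

```text
clock: 17.75
tcp_pos: [0.5228, -0.2027, 0.1747]
orientation: [2.14, 0.167, -2.143]
contact_force: [-0.4, 0.3, 0.4]
grip_width: -0.0001
```

```bash
python3 look.py w10 pack_center; python3 rect.py w10 .523 -.203 .104 rc10.png
```

```text
17.75 [ 0.5228 -0.2027  0.1747] [ 2.1396  0.1668 -2.1427] [-0.3643  0.2731  0.4133] -0.00011984541163333644
pack_center [324.9 205.3] 0.87 [ 0.5156 -0.2059  0.053 ]
```

View pics/rc10.png

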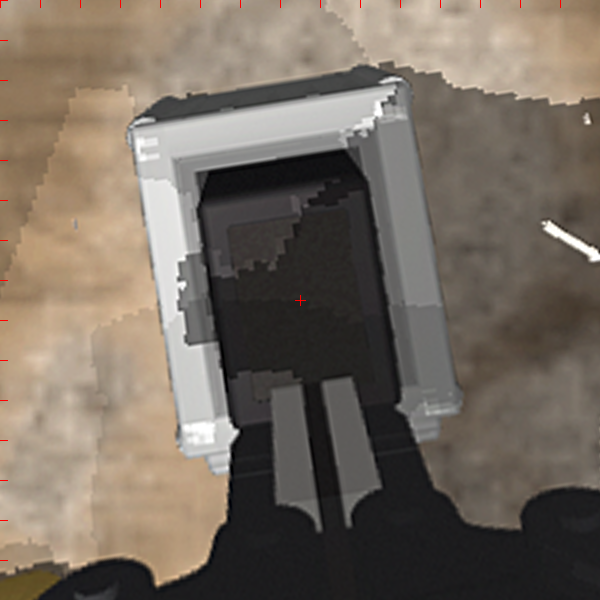

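apply_moves([
  [0, 30, 0, 0, 0, 0, 0],
  [0, 60, 0, 0, 0, 0, 0],
  [0, 66, 0, 0, 0, 0, 0],
  [0, 69, 0, 0, 0, 0, 0],
  [0, 71, 0, 0, 0, 0, 0],
  [0, 73, 0, 0, 0, 0, 0],
  [0, 75, 0, 0, 0, 0, 0],
  [0, 75, 0, 0, 0, 0, 0],
])

```text
clock: 18.65
tcp_pos: [0.5242, -0.2031, 0.1015]
orientation: [2.143, 0.165, -2.138]
contact_force: [0.2, -0.2, 1.4]
grip_width: -0.0001
```

apply_moves([
  [0, 3, 0, 0, 0, 0, 0],
  [0, 6, 0, 0, 0, 0, 0],
  [0, 9, 0, 0, 0, 0, 0],
  [0, 12, 0, 0, 0, 0, 0],
  [0, 12, 0, 0, 0, 0, 0],
])

```text
clock: 19.15
tcp_pos: [0.5237, -0.2029, 0.0883]
orientation: [2.141, 0.166, -2.14]
contact_force: [1.4, -0.2, 3.8]
grip_width: -0.0
```

apply_moves([
  [0, 3, 0, 0, 0, 0, 0],
  [0, 6, 0, 0, 0, 0, 0],
  [0, 9, 0, 0, 0, 0, 0],
  [0, 11, 0, 0, 0, 0, 0],
  [0, 11, 0, 0, 0, 0, 0],
])

```text
clock: 19.65
tcp_pos: [0.5237, -0.2029, 0.0776]
orientation: [2.142, 0.166, -2.14]
contact_force: [2.6, -0.3, 3.9]
grip_width: -0.0006
```

apply_moves([
  [0, 1, 0, 0, 0, 0, 0],
  [0, 2, 0, 0, 0, 0, 0],
  [0, 3, 0, 0, 0, 0, 0],
])

```text
clock: 19.95
tcp_pos: [0.5237, -0.2029, 0.0748]
orientation: [2.142, 0.166, -2.14]
contact_force: [2.9, -0.2, 5.9]
grip_width: -0.0
```

apply_moves([
  [0, 1, 0, 0, 0, 0, 0],
  [0, 1, 0, 0, 0, 0, 0],
])

```text
clock: 20.15
tcp_pos: [0.5237, -0.2029, 0.0737]
orientation: [2.142, 0.166, -2.14]
contact_force: [1.7, -1.0, 4.6]
grip_width: 0.0
```

apply_moves([
  [0, 1, 0, 0, 0, 0, 0],
  [0, 1, 0, 0, 0, 0, 0],
])

```text
clock: 20.35
tcp_pos: [0.5237, -0.2029, 0.0727]
orientation: [2.142, 0.166, -2.14]
contact_force: [3.6, -0.2, 4.8]
grip_width: -0.0
```

apply_moves([
  [0, 1, 0, 0, 0, 0, 0],
  [0, 1, 0, 0, 0, 0, 0],
])

```text
clock: 20.55
tcp_pos: [0.5237, -0.2029, 0.0718]
orientation: [2.142, 0.166, -2.14]
contact_force: [1.9, -0.7, 4.6]
grip_width: -0.0001
```

apply_moves([
  [0, 1, 0, 0, 0, 0, 0],
  [0, 1, 0, 0, 0, 0, 0],
])

```text
clock: 20.75
tcp_pos: [0.5236, -0.2029, 0.0708]
orientation: [2.142, 0.166, -2.14]
contact_force: [2.8, -0.8, 4.5]
grip_width: -0.0002
```

apply_moves([
  [0, 1, 0, 0, 0, 0, 0],
  [0, 1, 0, 0, 0, 0, 0],
])

```text
clock: 20.95
tcp_pos: [0.5236, -0.2029, 0.0698]
orientation: [2.142, 0.166, -2.14]
contact_force: [3.0, -1.1, 5.4]
grip_width: -0.0
```

apply_moves([
  [0, 1, 0, 0, 0, 0, 0],
  [0, 1, 0, 0, 0, 0, 0],
])

```text
clock: 21.15
tcp_pos: [0.5236, -0.203, 0.069]
orientation: [2.141, 0.166, -2.14]
contact_force: [1.8, -0.2, 8.9]
grip_width: 0.0004
```

apply_moves([
  [0, 1, 0, 0, 0, 0, 0],
  [0, 1, 0, 0, 0, 0, 0],
])

```text
clock: 21.35
tcp_pos: [0.5235, -0.203, 0.0685]
orientation: [2.141, 0.165, -2.14]
contact_force: [-0.3, 0.1, 15.2]
grip_width: 0.0001
```

apply_moves([
  [0, 1, 0, 0, 0, 0, 0],
  [0, 1, 0, 0, 0, 0, 0],
])

```text
clock: 21.55
tcp_pos: [0.5235, -0.2031, 0.068]
orientation: [2.141, 0.165, -2.14]
contact_force: [-1.7, 0.7, 18.4]
grip_width: 0.0
```

apply_moves([
  [0, -3, 0, 0, 0, 0, 0],
  [0, -8, 0, 0, 0, 0, 0],
  [0, -14, 0, 0, 0, 0, 0],
  [0, -22, 0, 0, 0, 0, 0],
  [0, -30, 0, 0, 0, 0, 0],
  [0, -45, 0, 0, 0, 0, 0],
  [0, -70, 0, 0, 0, 0, 0],
  [30, -110, 0, 0, 0, 0, 0],
  [30, -150, 0, 0, 0, 0, 0],
  [30, -180, 0, 0, 0, 0, 0],
  [30, -180, 0, 0, 0, 0, 0],
  [30, -180, 0, 0, 0, 0, 0],
])

```text
clock: 22.75
tcp_pos: [0.5234, -0.2029, 0.2478]
orientation: [2.142, 0.165, -2.139]
contact_force: [0.6, 0.6, -0.4]
grip_width: 0.03
```

```bash
python3 look.py w11 pack_center; python3 - <<'E'
from h import *
f=grab_frame("scene"); im=f['pixels'][150:320,220:480]; cv2.imwrite('pics/s11.png',cv2.resize(im[...,::-1],None,fx=3,fy=3,interpolation=cv2.INTER_CUBIC))
g=grab_frame("top"); save(g,"top11.png")
for l in ["tape_measure","flux_tin","pack_center"]:
    for q in pinpoint(l,"top")[:1]: print(l,atz(*ray(g,q["point"]),.053 if l[0]=='p' else 0))
E
```

```text
22.75 [ 0.5234 -0.2029  0.2478] [ 2.1422  0.165  -2.1389] [ 0.5578  0.554  -0.3921] 0.029985518984565487
pack_center [322.9 181.5] 0.88 [ 0.5219 -0.2038  0.053 ]
tape_measure [ 0.3489 -0.1001  0.    ]
flux_tin [ 0.7354 -0.0056  0.    ]
pack_center [ 0.5221 -0.205   0.053 ]
```

View pics/w11.png

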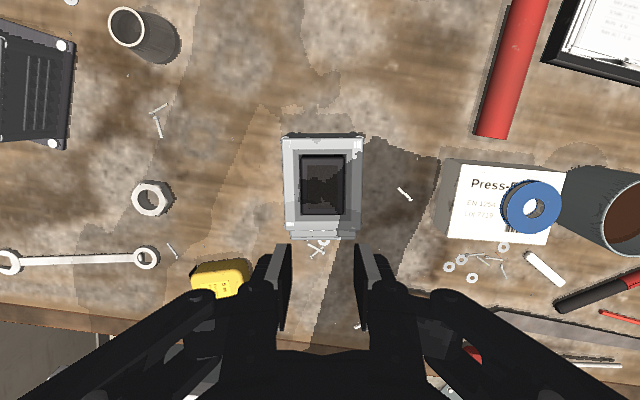

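View pics/s11.png

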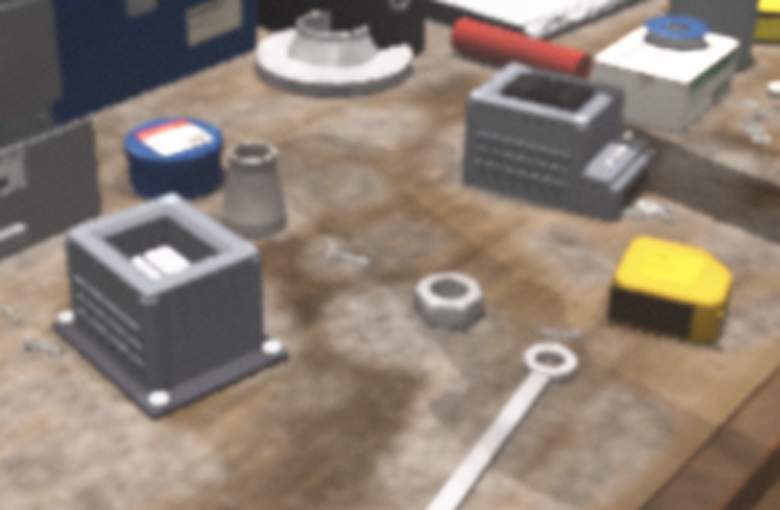

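```bash
python3 -c "
from h import *
print(r.hand_in())"
```

```text
the job is handed in; nothing more can be done
None
```

The pack is now locked down in the charger, and I handed the job in at about 23 s on the robot's clock.

- **Release:** I pressed the pack in the holder with shut fingers to its end stop. The reading there was about 18 N, slightly above the 12–15 N you suggested but well under the 28 N limit. The pack popped up, and I gripped it at 45 N and lifted it out.
- **Placing:** On the way I corrected the sideways aim by about 2 mm after the wrist view showed an offset. The pack then entered the charger's well without contact and stood on the raised carrier.
- **Locking:** I pressed it to the charger's end stop, which came about 36 mm down. The reading there was again about 18 N. When I let go, the pack stayed down.

**Last checks:**
- **Charger:** the wrist and scene pictures show the pack nearly level with the rim.
- **Holder:** its carrier is raised and empty in the scene picture.
- **Gripper:** it was clear, about 0.25 m up.
- **Bystanders:** the tape measure and tin look where they started. The network's positions for them from the top camera differ from the first readings by about 10 mm. I take that as detector noise, because the arm never went near either of them, but I did not measure them more closely.

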